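Show a spare bulb to the inspection camera

ROBOT

A 6-joint arm with a two-finger parallel gripper is mounted at the origin on the work surface. World frame = base frame: x ahead of the robot, y to its left, z up, the work surface at z = 0. Lengths are in m, angles in degrees, forces in N, time in s.
With the tool pointing down it reaches from about 0.4 to 0.825 m from the base axis. Payload 7 kg.
Tool frame: the origin (TCP) lies between the finger pads, 19 mm behind the fingertips; this is the grasp point; z points along the fingers, y is the line along which they close (so a half turn about z gives the same grasp; the last joint's range is limited). The gripper opens to 85 mm and grips with 20 to 120 N. Pads are 22 mm wide; open, the fingers measure 114 mm over their backs; the gripper's body (76 mm by 85 mm) begins 54 mm behind the grasp point. The pads swing forward as they close: fully open they stand 13 mm farther back than shut.
Start: joints at [88.814, 20.546, 0.682, 0, -70.136, -16.507], TCP at [0.205, 0.643, 0.25] pointing down, gripper open.
Joint ranges: [-176.03, 176.03], [-82.01, 121.73], [-58.28, 71.71], [-173.87, 95.51], [-174.79, -0.11], [-173.66, 173.66]. Speed limits (degrees/s): [136.94, 136.94, 172.46, 180, 180, 180].

INTERFACE

Orientations are given as a 3x3 rotation matrix whose columns are the frame's x, y, z axes.
In Python, from plant import arm, read_camera, camera_params, cut_out, tip_of gives the robot as it stands.
- The arm moves only by the shell command python3 -m creep 'ROWS' [OPENING] [FORCE]. ROWS is JSON, a list of rows, each an object with "offset": the shift along the world's x, y, z in units of 0.5 m (1.0 is 0.5 m), a list of three; "spin": the turn about the world's z in units of 30 degrees (1.0 is 30 degrees). In form: [{"offset": [tx, ty, tz], "spin": spin}, ...]. A call has exactly 8 rows; each row is the pose to reach, as a shift and turn from the pose commanded when the call began; what a row does not reach only later rows make up. A row lasts 1/10 s, in which the tool goes at most 50 mm and 8.59 degrees, less where a joint would pass 70% of its speed; a pose out of reach is approached as far as the arm can. A call with a number of a shift or a turn outside -1 to 1 is refused whole. A call with a gripper value outside its range is refused whole. OPENING is the closure, from -1 (fully open) to 1 (shut), set as the call begins (- or left out, the last holds). The fingers move at their own pace and stop on an object; FORCE is the grip in N (left out, the last holds). Time passes only in rows, so rows that repeat a pose let the fingers close, or fill a call up. It gives the time, the measured TCP pose, the force, the opening and the grip force at its end, in the units of the state.
- arm.get_state(): the state, without advancing time (a new reading comes with each control period).
- read_camera(name): name is "side" or "top" or "wrist"; returns (picture, depth): 384x512x3 uint8, red, green, blue; 384x512 float32, m along the optical axis (not along the pixel's ray), 0 where there is no reading.
- camera_params(name): a dict with "intrinsics" (3x3 intrinsics, pixels), "rvec" (rotation vector, rad) and "tvec" (3), from world to camera coordinates, as OpenCV has them; the wrist camera has in their place "T_tool_cam" (4x4, takes a point from camera to tool coordinates, whose origin is the TCP and whose axes are the flange's). Camera axes: x right, y down, z forward; pixel columns grow to the right and rows downward; lengths in m; the calibration is good to about 2 mm. A picture is of the moment at which its call begins: read the wrist's pose just before it. camera_params takes no time and is no camera call.
- arm.hand_in(): hands the job in; it is judged then, once.
Trained networks look in the newest picture that a camera, given by its name, has taken for a name from the list of things; names that differ only in an ending like _2 or _b are one class to them, and where a whole thing is asked for, a point or a joint stands for the part that bears it (a point fixed in the world has none). Each returns a list of dicts, best first, with "p" (0 to 1); they miss things now and then, are a little off and sometimes report something else, mostly with a low value. They report only what shows in the picture. A call takes as long as a camera call.
- cut_out(label, camera): "pixels" (384x512 bool, what is visible of it) and "bbox" ([centre column, centre row, width, height] as shares, 0 to 1, of the picture: columns of its width, rows of its height, round what is visible of it).
- tip_of(label, camera): "point" ([column, row] as shares, 0 to 1, of the picture: columns of its width, rows of its height: a listed point, or the origin of a listed thing).
The state is a dict: "time": time; "joint_pos": joint angles; "dq": joint speeds; "tau": joint torques, N m; "eef_pos": TCP position; "tcp_rot": TCP orientation; "contact_force": force on the tool from outside, world axes, zero at the start; "ft_torque": the same for the moment, N m; "finger_gap": opening from 0.0 (shut) to 1.0 (fully open); "grip_force": force on a finger pad.
Only numpy, scipy, OpenCV 4.12 (cv2) and the standard library are available. Lean on these libraries where they do the work, as an engineer would, in place of code of your own. Each camera call takes 0.05 s, during which the arm holds its last target. There are 200 camera calls.

TASK

The spare pear-shaped bulb is in the bamboo box: slide the box lid right back, take that bulb out and show its filament to the inspection camera. Hold it in the air by its brass cap, level and side-on across the camera's view, with the middle of the round glass straight in front of the lens and about 15 cm from it. Finish while still holding it there steadily; leave the lid open and don't disturb the candle-shaped bulb, the camera or the other things on the bench.

Things in the scene. Friction and masses are not known exactly. Their poses are not given: they have to be found in the camera images.
- box: fixed bamboo box, 204 (its x) by 160 (its y) by 75 mm high, 8 mm walls and floor. Origin: centre of its underside; x axis from the front (robot side) to the back. Front bay inside: x -94 to 16, y -72 to 72 mm. There two bulbs lie side by side along x, caps to the front, axes at y = 33 and -33 mm (which is where varies). The rear bay holds two small starters.
- rest (a point): in the box's front bay: middle of the top edge of a low cross rest, 8 mm thick along x, 144 mm long along y, top 30 mm above the bench. The bulbs' necks lie in its two V notches, so that the caps, nearer the front, stand free and higher than the glass.
- lid (a joint): flat bamboo lid (119 by 148 by 6 mm, top face 70.5 mm above the bench) sliding level in grooves along the box's +x, away from the robot. 0 = closed over the front bay (starts 0 to 0.02), 0.105 m = stop, front bay open (it then covers the rear bay). About 2 N of friction; it stays where it is left.
- lid_pull (a point): middle of the top of the lid's pull, a wooden bar standing on the lid near its front edge: 12 mm thick along the box's x, 60 mm long along the box's y, 16 mm high (top 86.5 mm above the bench, its foot on the lid). Can be pinched across its 12 mm or pushed from its front side.
- bulb: clear pear-shaped bulb, 88 mm long, about 40 g: brass screw cap 27 mm thick, 22 mm long; neck 30 mm; round glass 50 mm thick. Origin: on the axis in the middle of the cap (grip here). x axis from cap to glass: glass ends at +73, cap at -15 mm. In the box it lies cap up by about 0.2 rad (x axis dips to the back), origin 43 mm above the bench.
- glass (a point): centre of the bulb's 50 mm round glass, on the axis 48 mm from the origin of the bulb
- candle: the other bulb in the box, candle-shaped, 92 mm long, small brass cap 14 mm in diameter, glass 35 mm. Origin on the axis at the middle of its cap, x axis from cap to tip. To be left where it is.
- camera: inspection camera: level black barrel, 34 mm thick, 85 mm long, on a fixed round-footed stand; lens 200 to 250 mm above the bench (varies). Origin: centre of the front of the lens; x axis: level line of sight, out of the lens; z up; y across the view. The column (12 mm thick, 300 mm tall) stands 60 mm behind the lens, 40 mm to its +y side.
- tub: white plastic tub with twist cap, 84 mm diameter, 85 mm tall, standing; to be left alone
- nutdriver: nut driver, 202 mm long, 27 mm thick, lying along its x axis; to be left alone
- probeholder: yellow plastic multimeter probe holder, 90 by 44 by 22 mm; to be left alone
- adaptor: grey plug adaptor with three brass pins, 67 by 56 by 50 mm; to be left alone
- multimeter: multimeter lying on its back, 150 by 74 by 42 mm; to be left alone
- screwdriver: screwdriver, 30 mm thick at the handle, lying on the bench along its x axis between the robot and the box; to be left alone

How it is judged (in metres and radians):
On the way, in this order (a step that is already met when the one before it is completed fails the run):
1. the lid is slid right back (value of joint lid above 0.095 m), for 0.2 s.
2. the pear-shaped bulb is lifted out of the box in the fingers (height (world z) of bulb above 0.13 m and height (world z) of glass above 0.11 m and contact force between the fingers and bulb above 0.5 N), for 0.2 s.
At the end, for the whole second after the job is handed in: Bulb held still in the air by its cap (TCP within 28 mm): glass centre 120-180 mm before the lens, within 20 mm of its axis each way; level to 0.14 rad, square to the view to 0.22 rad, either way round; lid open over 90 mm; candle bulb moved under 20 mm, camera under 15 mm, others under 30 mm (x of glass in the frame of camera between 0.12 and 0.18 m and y of glass in the frame of camera between -0.02 and 0.02 m and z of glass in the frame of camera between -0.02 and 0.02 m and angle between bulb's own x axis and vertical between 1.431 and 1.711 rad and angle between the x axis of bulb and the y axis of camera, either way round below 0.22 rad and distance between the grasp point and bulb below 0.028 m and contact force between the fingers and bulb above 0.5 N and linear speed of bulb below 0.03 m/s and value of joint lid above 0.09 m and distance of candle from where it was at the start of the episode below 0.02 m and distance of camera from where it was at the start of the episode below 0.015 m); the arm keeps its last pose, push and grip.
It fails at once if the candle bulb is disturbed (distance of candle from where it was at the start of the episode above 0.02 m).
It fails at once if the camera is shifted (distance of camera from where it was at the start of the episode above 0.015 m).
It fails at once if another thing on the bench is disturbed (distance of any of tub, nutdriver, probeholder, adaptor, multimeter, screwdriver from where it was at the start of the episode above 0.03 m).
It also fails if it takes over 51 s, if anything falls off the work surface, if the arm or the gripper's body presses on something with over 40 N, if the wrist force passes 120 N, or if a joint passes its speed limit or range.

## Working session

There is one attempt and no reset: what is moved stays moved. The work goes in short steps, Python scripts to look and compute and a shell command to move; the robot and the scene stay as the last step left them, time stands still between calls to the robot, and variables do not carry over. Pictures are saved under pics/ and viewed, at most 10 in all, crops included, and the job is handed in when it is done.

```bash
ls; mkdir -p pics
cat > h.py <<'E'
import numpy as np, cv2
from plant import arm, read_camera, camera_params, cut_out, tip_of
def cam(name, st=None):
    p=camera_params(name); K=np.array(p["intrinsics"])
    if name=="wrist":
        T=np.array(p["T_tool_cam"]); W=np.eye(4); W[:3,:3]=st["tcp_rot"]; W[:3,3]=st["eef_pos"]
        return K, W@T
    R,_=cv2.Rodrigues(np.array(p["rvec"],float)); t=np.array(p["tvec"],float).ravel()
    M=np.eye(4); M[:3,:3]=R.T; M[:3,3]=-R.T@t
    return K,M
def ray(K,M,px):
    d=M[:3,:3]@np.linalg.solve(K,[px[0],px[1],1.]); return M[:3,3],d
def cloud(K,M,depth):
    v,u=np.mgrid[:384,:512]; P=np.stack([(u-K[0,2])/K[0,0]*depth,(v-K[1,2])/K[1,1]*depth,depth],-1)
    return P@M[:3,:3].T+M[:3,3]
def tri(rays):
    A=np.zeros((3,3));b=np.zeros(3)
    for o,d in rays:
        d=d/np.linalg.norm(d);Q=np.eye(3)-np.outer(d,d);A+=Q;b+=Q@o
    x=np.linalg.solve(A,b)
    return x,[float(np.linalg.norm((np.eye(3)-np.outer(d,d)/(d@d))@(x-o))) for o,d in rays]
E
python3 - <<'E'
from h import *
st=arm.get_state(); print({k:np.round(v,3).tolist() for k,v in st.items() if k in("time","eef_pos","tcp_rot","finger_gap")})
for n in("side","top","wrist"):
    st=arm.get_state(); im,d=read_camera(n); cv2.imwrite(f"pics/{n}0.png",im[...,::-1]); np.savez(f"{n}0.npz",d=d)
    K,M=cam(n,st); C=cloud(K,M,d)
    print(n,M[:3,3].round(3),M[:3,2].round(2))
    for l in("lid_pull","camera","box","rest","glass","bulb"):
        for r in tip_of(l,n)[:1]:
            px=np.array(r["point"])*[512,384]; u,v=np.clip(px.astype(int),0,[511,383])
            print(l,round(r["p"],2),px.round(1),C[v,u].round(3))
    for l in("camera","box","lid","lid_pull"):
        for r in cut_out(l,n)[:1]:
            m=r["pixels"]&(d>0); print(" cut",l,round(r["p"],2),m.sum(),C[m].min(0).round(3),C[m].max(0).round(3),np.median(C[m],0).round(3))
a=cv2.imread("pics/side0.png");b=cv2.imread("pics/top0.png")
cv2.imwrite("pics/a.png",cv2.resize(np.hstack([a,b]),(800,300)))
E
```

```text
pics
{'time': 0.0, 'eef_pos': [0.205, 0.643, 0.249], 'tcp_rot': [[0.953, -0.304, -0.0], [-0.304, -0.953, -0.002], [0.0, 0.002, -1.0]], 'finger_gap': 1.0}
side [ 0.495 -1.045  1.169] [ 0.03  0.69 -0.72]
lid_pull 0.77 [252.2 175.5] [0.521 0.108 0.07 ]
camera 0.79 [282.8 241.1] [ 0.583 -0.351  0.263]
box 0.9 [276.3 194.3] [ 0.6   -0.001  0.077]
rest 0.89 [260.4 185.9] [0.548 0.054 0.071]
 cut camera 0.6 594 [ 0.507 -0.429 -0.006] [ 0.624 -0.163  0.267] [ 0.574 -0.396  0.256]
 cut box 0.98 2462 [ 0.488 -0.02  -0.003] [0.706 0.169 0.097] [0.597 0.057 0.067]
 cut lid 0.97 807 [0.507 0.015 0.026] [0.638 0.161 0.097] [0.571 0.081 0.072]
 cut lid_pull 0.66 856 [0.511 0.012 0.01 ] [0.641 0.169 0.097] [0.574 0.082 0.071]
top [ 0.35  -0.016  1.354] [ 0.15 -0.01 -0.99]
lid_pull 0.58 [218.1 195.9] [0.52  0.093 0.07 ]
camera 0.71 [356.2 172.3] [ 0.625 -0.39  -0.   ]
box 0.78 [223.8 175. ] [0.592 0.078 0.073]
rest 0.7 [223.2 186.6] [0.551 0.077 0.073]
 cut camera 0.83 461 [ 0.509 -0.515 -0.003] [ 0.655 -0.331  0.268] [ 0.577 -0.383  0.257]
 cut box 0.83 2870 [ 0.49  -0.014 -0.   ] [0.712 0.169 0.093] [0.596 0.078 0.07 ]
 cut lid 0.85 1399 [0.508 0.008 0.002] [0.651 0.157 0.093] [0.574 0.081 0.071]
 cut lid_pull 0.68 1430 [0.508 0.005 0.002] [0.655 0.155 0.093] [0.575 0.081 0.071]
wrist [0.27  0.623 0.374] [-0.25  0.08 -0.96]
```

View pics/a.png

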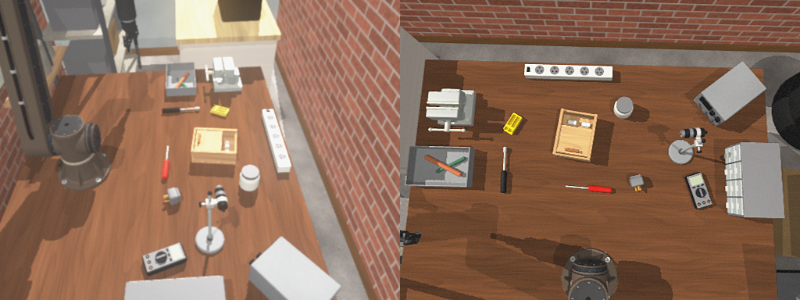

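Run:
```python
from h import *
a=cv2.imread("pics/top0.png")[100:270,170:420]; cv2.imwrite("pics/b.png",cv2.resize(a,None,fx=3,fy=3,interpolation=cv2.INTER_CUBIC))
for n in("side","top"):
    d=np.load(n+"0.npz")["d"]; K,M=cam(n); C=cloud(K,M,d)
    read_camera(n)
    m=cut_out("box",n)[0]["pixels"]&(d>0); P=C[m]; Q=P[(P[:,2]>.068)&(P[:,2]<.08)]
    print(n,"box rect",cv2.minAreaRect(Q[:,:2].astype(np.float32)))
    h=C[(C[...,0]>.45)&(C[...,0]<.75)&(C[...,1]>-.06)&(C[...,1]<.2)]; h=h[(h[:,2]>.081)&(h[:,2]<.1)]
    print("pull",len(h),cv2.minAreaRect(h[:,:2].astype(np.float32)),h.mean(0).round(4),np.percentile(h[:,2],90))
    m=cut_out("camera",n)[0]["pixels"]&(d>0);P=C[m]; Q=P[(P[:,2]>.19)]
    print("cam",len(Q),cv2.minAreaRect(Q[:,:2].astype(np.float32)),Q.mean(0).round(3),np.percentile(Q[:,2],[5,50,95,100]).round(3))
    for l in("tub","nutdriver","probeholder","adaptor","multimeter","screwdriver"):
        for r in cut_out(l,n)[:1]:
            m=r["pixels"]&(d>0); P=C[m]; print(l,round(r["p"],2),np.percentile(P,3,0).round(2),np.percentile(P,97,0).round(2))
```

```text
side box rect ((0.5998183488845825, 0.07716061174869537), (0.16966597735881805, 0.2030838429927826), 82.05187225341797)
pull 53 ((0.5931902527809143, 0.07024060934782028), (0.1535634845495224, 0.18208228051662445), 79.22096252441406) [0.5342 0.0842 0.0862] 0.08959839334101458
cam 592 ((0.5691197514533997, -0.3898598551750183), (0.10584484040737152, 0.08231554180383682), 45.87109375) [ 0.568 -0.39   0.255] [0.24  0.256 0.264 0.267]
tub 0.92 [ 0.69 -0.17  0.  ] [ 0.77 -0.1   0.09]
nutdriver 0.74 [0.35 0.37 0.  ] [0.44 0.39 0.03]
probeholder 0.74 [0.61 0.33 0.  ] [0.69 0.4  0.03]
adaptor 0.53 [ 0.38 -0.22  0.01] [ 0.43 -0.17  0.05]
multimeter 0.85 [ 0.3  -0.52  0.  ] [ 0.44 -0.43  0.05]
screwdriver 0.47 [ 0.36 -0.09  0.01] [0.38 0.01 0.03]
top box rect ((0.6007455587387085, 0.0778060033917427), (0.16037984192371368, 0.20142634212970734), 82.03182220458984)
pull 72 ((0.5708576440811157, 0.06274239718914032), (0.11810077726840973, 0.1581382304430008), 7.724880218505859) [0.5347 0.0838 0.0863] 0.09007992734109962<stdin>:11: RuntimeWarning: Mean of empty slice.
  ret = um.true_divide(
Traceback (most recent call last):
IndexError: index -1 is out of bounds for axis 0 with size 0
```

View pics/b.png

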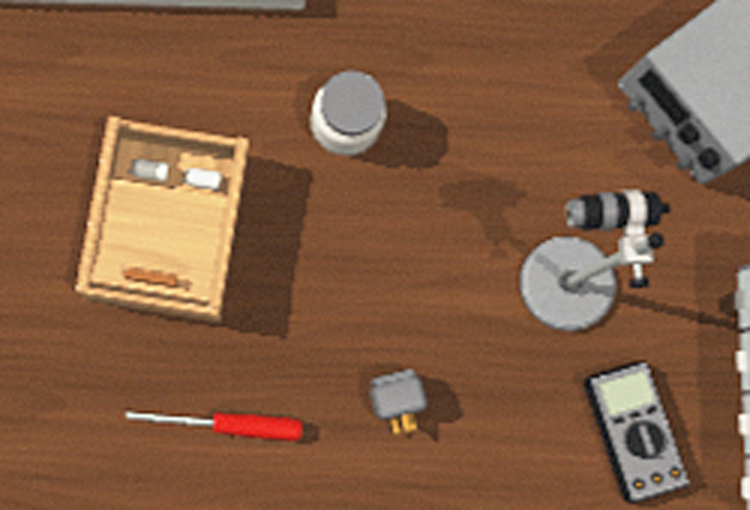

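The top crop shows the box with its lid closed and the pull near the front (about px 220,192). The inspection camera points its lens left, roughly world +y, with the lens at about px 361,171. The area between box and camera is free.

Run:
```python
from h import *
c0=np.array([.6003,.0775]); R=[]
for n in("side","top"):
    d=np.load(n+"0.npz")["d"]; K,M=cam(n); C=cloud(K,M,d)
    im=cv2.imread(f"pics/{n}0.png"); hsv=cv2.cvtColor(im,cv2.COLOR_BGR2HSV).astype(int)
    a=np.radians(-8); X=C[...,:2]-c0; bx=X@[np.cos(a),np.sin(a)]; by=X@[-np.sin(a),np.cos(a)]
    reg=(bx>-.105)&(bx<-.03)&(abs(by)<.05)&(C[...,2]>.05)
    v=hsv[...,2]; lo=reg&(v<0.75*np.median(v[reg])); P=np.argwhere(lo)
    px=P.mean(0)[::-1]; o,dd=ray(K,M,px); R.append((o,dd)); print(n,len(P),px,(o+dd*(.083-o[2])/dd[2]).round(4), P.min(0),P.max(0))
    # camera barrel
    B=C[(C[...,0]>.45)&(C[...,0]<.7)&(C[...,1]>-.5)&(C[...,1]<-.28)&(C[...,2]>.18)]
    print("cam pts",len(B),np.percentile(B,[1,50,99],axis=0).round(3).tolist(),cv2.minAreaRect(B[:,:2].astype(np.float32)))
    # fit a barrel: top band
    t=np.percentile(B[:,2],95); Q=B[(abs(B[:,2]-t)<.012)]; m=Q[:,:2].mean(0); w,V=np.linalg.eigh(np.cov((Q[:,:2]-m).T)); s=(Q[:,:2]-m)@V[:,1]
    print(" top z",t,m.round(3),V[:,1].round(3),np.percentile(s,[1,99]).round(3),np.sqrt(w))
print(tri(R), "clock",arm.get_state()["time"])
s=cv2.imread("pics/side0.png")[110:330,200:360]; t=cv2.imread("pics/top0.png")[150:200,340:400]
cv2.imwrite("pics/c.png",np.hstack([cv2.resize(s,(400,550),interpolation=2),cv2.resize(t,(400,550*1),interpolation=2)]))
```

```text
side 1 [254. 183.] [0.5262 0.0531 0.083 ] [183 254] [183 254]
cam pts 703 [[0.509, -0.427, 0.187], [0.569, -0.398, 0.256], [0.599, -0.335, 0.306]] ((0.5683959722518921, -0.3900884985923767), (0.1059039756655693, 0.08370029181241989), 44.45839309692383)
 top z 0.28908999400492225 [ 0.542 -0.399] [-1.  0.] [-0.006  0.006] [0.00189289 0.00382671]
top 61 [221.06557377 197.08196721] [0.512  0.0812 0.083 ] [192 205] [203 232]
cam pts 551 [[0.511, -0.422, 0.192], [0.573, -0.385, 0.257], [0.601, -0.331, 0.307]] ((0.5638062953948975, -0.3713456690311432), (0.09421055763959885, 0.09249817579984665), 71.88975524902344)
 top z 0.2870539773257499 [ 0.544 -0.39 ] [-0.985 -0.17 ] [-0.006  0.004] [0.00155937 0.0033653 ]
(array([0.52169076, 0.08432721, 0.05076705]), [0.005528314210960173, 0.005528314210960129]) clock 2.25
```

View pics/c.png

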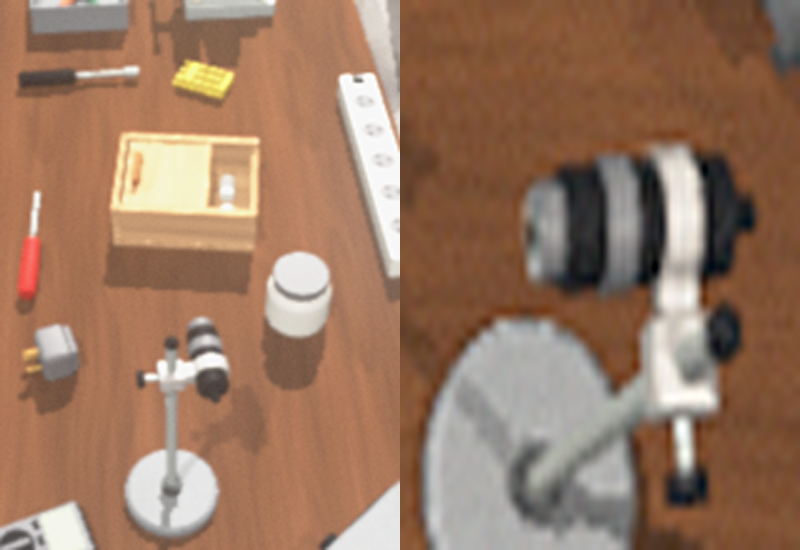

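The side crop shows the pull at about px (254,178). The top crop shows the barrel clearly, with the lens front near px (360.5,171). I'm moving the arm in front of the box with the gripper shut, and will use the wrist camera there.

```bash
python3 -m creep '[{"offset":[0.04,-0.09,0],"spin":0.04},{"offset":[0.08,-0.18,0],"spin":0.08},{"offset":[0.12,-0.27,0],"spin":0.12},{"offset":[0.16,-0.36,0],"spin":0.16},{"offset":[0.20,-0.45,0],"spin":0.2},{"offset":[0.24,-0.54,0],"spin":0.24},{"offset":[0.28,-0.63,0],"spin":0.28},{"offset":[0.32,-0.72,0],"spin":0.32}]' 1
python3 -m creep '[{"offset":[0.03,-0.06,0],"spin":0},{"offset":[0.06,-0.12,0],"spin":0},{"offset":[0.09,-0.18,0],"spin":0},{"offset":[0.12,-0.24,0],"spin":0},{"offset":[0.14,-0.3,0],"spin":0},{"offset":[0.16,-0.35,0],"spin":0},{"offset":[0.16,-0.35,0],"spin":0},{"offset":[0.16,-0.35,0],"spin":0}]'
python3 - <<'E'
from h import *
st=arm.get_state(); im,d=read_camera("wrist"); cv2.imwrite("pics/w1.png",im[...,::-1]); K,M=cam("wrist",st); C=cloud(K,M,d)
print(st["time"],st["eef_pos"],np.array(st["tcp_rot"])[:,0], M[:3,3],M[:3,2])
for l in("lid_pull","box"):
    r=tip_of(l,"wrist")[:1]
    for q in r: px=np.array(q["point"])*[512,384]; o,dd=ray(K,M,px); print(l,q["p"],px,(o+dd*(.0865-o[2])/dd[2]).round(4))
P=C[(d>0)]; H=P[(P[:,2]>.081)&(P[:,2]<.1)&(P[:,0]>.48)&(P[:,0]<.65)&(abs(P[:,1]-.08)<.06)]
print(len(H),cv2.minAreaRect(H[:,:2].astype(np.float32)),np.median(H,0))
for n,px in(("side",(254.4,178)),("top",(222.3,192.3))):
    K,M=cam(n); o,dd=ray(K,M,px); print(n,(o+dd*(.0865-o[2])/dd[2]).round(4))
E
```

```text
time: 3.05
eef_pos: [0.3655, 0.2812, 0.2504]
tcp_rot: [[0.99, -0.139, 0.001], [-0.139, -0.99, 0.001], [0.0, -0.001, -1.0]]
contact_force: [1.2, 0.5, -0.3]
finger_gap: 0.004
grip_force: 0.0
time: 3.85
eef_pos: [0.4453, 0.1076, 0.2501]
tcp_rot: [[0.99, -0.143, 0.0], [-0.143, -0.99, 0.0], [0.0, -0.0, -1.0]]
contact_force: [-0.2, -0.5, -0.4]
finger_gap: -0.0
grip_force: 0.0
3.85 [0.44529355 0.1076164  0.25013913] [ 9.89788839e-01 -1.42541144e-01  2.75065173e-04] [0.51229053 0.09874318 0.37437298] [-0.26341346  0.03872277 -0.96390554]
lid_pull 0.74 [259.4816  85.7088] [0.5295 0.0884 0.0865]
926 ((0.5289469957351685, 0.08886413276195526), (0.05946943536400795, 0.011239277198910713), 81.84065246582031) [0.52888187 0.08877441 0.08667662]
side [0.5289 0.075  0.0865]
top [0.5276 0.0775 0.0865]
```

View pics/w1.png

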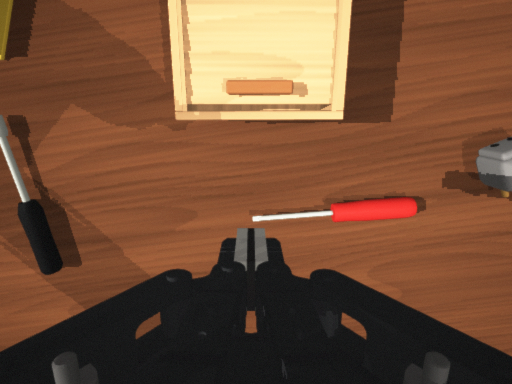

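The wrist view shows the pull at px (260,87), parallel to the front wall (row 115). The closed fingertips are at px (250,232), and the screwdriver lies at row 212. Next I check the tip height from the depth.

Run:
```python
from h import *
st=arm.get_state(); im,d=read_camera("wrist"); K,M=cam("wrist",st); C=cloud(K,M,d)
P=C[225:300,200:300].reshape(-1,3); P=P[P[:,2]>.15]; R=np.array(st["tcp_rot"]); L=(P-st["eef_pos"])@R
print(L.min(0),L.max(0)); T=L[L[:,2]>0]; print(T.min(0),T.max(0),len(T))
```

```text
[-0.00587134 -0.01965998 -0.12421508] [0.06761327 0.01710272 0.01523184]
[ 6.27563310e-03 -1.44665670e-02  1.56946183e-06] [0.01178933 0.01255818 0.01523184] 645
```

```bash
python3 -m creep '[{"offset":[0.02,-0.01,-0.07],"spin":0},{"offset":[0.04,-0.02,-0.14],"spin":0},{"offset":[0.06,-0.022,-0.2],"spin":0},{"offset":[0.062,-0.022,-0.24],"spin":0},{"offset":[0.062,-0.022,-0.27],"spin":0},{"offset":[0.062,-0.022,-0.29],"spin":0},{"offset":[0.062,-0.022,-0.3],"spin":0},{"offset":[0.062,-0.022,-0.3],"spin":0}]'
```

```text
time: 4.85
eef_pos: [0.476, 0.0974, 0.0998]
tcp_rot: [[0.99, -0.14, -0.0], [-0.14, -0.99, -0.0], [-0.0, 0.0, -1.0]]
contact_force: [0.6, -0.2, 0.1]
finger_gap: -0.002
grip_force: 0.0
```

```bash
python3 -m creep '[{"offset":[0.01,-0.001,-0.006],"spin":0},{"offset":[0.04,-0.006,-0.006],"spin":0},{"offset":[0.07,-0.01,-0.006],"spin":0},{"offset":[0.11,-0.016,-0.006],"spin":0},{"offset":[0.15,-0.022,-0.006],"spin":0},{"offset":[0.19,-0.027,-0.006],"spin":0},{"offset":[0.22,-0.032,-0.006],"spin":0},{"offset":[0.235,-0.034,-0.006],"spin":0}]'
python3 -m creep '[{"offset":[0.006,-0.001,0],"spin":0},{"offset":[0.01,-0.0015,0],"spin":0},{"offset":[0.014,-0.002,0],"spin":0},{"offset":[0.016,-0.0023,0],"spin":0},{"offset":[0.018,-0.0026,0],"spin":0},{"offset":[0.02,-0.003,0],"spin":0},{"offset":[0.02,-0.003,0],"spin":0},{"offset":[0.02,-0.003,0],"spin":0}]'
```

```text
time: 5.65
eef_pos: [0.5949, 0.0799, 0.0974]
tcp_rot: [[0.99, -0.141, 0.001], [-0.141, -0.99, 0.0], [0.0, -0.0, -1.0]]
contact_force: [-2.3, 0.7, 1.5]
finger_gap: 0.001
grip_force: 1.1
time: 6.45
eef_pos: [0.6037, 0.0786, 0.097]
tcp_rot: [[0.99, -0.141, 0.0], [-0.141, -0.99, 0.0], [0.0, -0.0, -1.0]]
contact_force: [-0.7, 0.1, 1.2]
finger_gap: -0.004
grip_force: 0.6
```

```bash
python3 -m creep '[{"offset":[0.004,-0.0006,0],"spin":0},{"offset":[0.008,-0.001,0],"spin":0},{"offset":[0.012,-0.0017,0],"spin":0},{"offset":[0.016,-0.0023,0],"spin":0},{"offset":[0.018,-0.0026,0],"spin":0},{"offset":[0.02,-0.003,0],"spin":0},{"offset":[0.02,-0.003,0],"spin":0},{"offset":[0.02,-0.003,0],"spin":0}]'
```

```text
time: 7.25
eef_pos: [0.6099, 0.0773, 0.0966]
tcp_rot: [[0.99, -0.141, -0.007], [-0.141, -0.99, -0.0], [-0.007, 0.001, -1.0]]
contact_force: [-16.8, 6.9, 11.9]
finger_gap: 0.0
grip_force: 9.2
```

```bash
python3 -m creep '[{"offset":[-0.02,0.003,0.01],"spin":0},{"offset":[-0.04,0.006,0.08],"spin":0},{"offset":[-0.08,0.011,0.16],"spin":0},{"offset":[-0.12,0.017,0.23],"spin":0},{"offset":[-0.16,0.023,0.28],"spin":0},{"offset":[-0.2,0.029,0.3],"spin":0},{"offset":[-0.22,0.031,0.3],"spin":0},{"offset":[-0.22,0.031,0.3],"spin":0}]' 0.1
cat > m.py <<'E'
from h import *
import sys
st=arm.get_state(); im,d=read_camera("wrist"); cv2.imwrite(f"pics/{sys.argv[1]}.png",im[...,::-1]); K,M=cam("wrist",st); C=cloud(K,M,d); np.savez(sys.argv[1],C=C,d=d,K=K,M=M)
print(st["time"],st["eef_pos"],st["finger_gap"],M[:3,3])
for l in("bulb","glass","candle","rest","lid_pull"):
    for q in tip_of(l,"wrist")[:1]:
        px=np.array(q["point"])*[512,384]; o,dd=ray(K,M,px); u,v=np.clip(px.astype(int),0,[511,383]); print(l,round(q["p"],2),px.round(1),"z.043:",(o+dd*(.043-o[2])/dd[2]).round(4),"depth:",C[v,u].round(4))
for l in("bulb","candle"):
    for q in cut_out(l,"wrist")[:1]:
        m=q["pixels"]&(d>0);P=C[m]; print(l,round(q["p"],2),m.sum(),np.percentile(P,[2,50,98],axis=0).round(3).tolist(),cv2.minAreaRect(P[:,:2].astype(np.float32)))
E
python3 m.py w2
```

```text
time: 8.05
eef_pos: [0.503, 0.0927, 0.2474]
tcp_rot: [[0.99, -0.14, 0.001], [-0.14, -0.99, 0.001], [0.001, -0.001, -1.0]]
contact_force: [0.0, 0.3, 0.4]
finger_gap: 0.448
grip_force: 0.0
8.05 [0.50303689 0.09266528 0.24739091] 0.4477747705834802 [0.56991498 0.08386278 0.37169444]
bulb 0.59 [223.9 143.4] z.043: [0.5374 0.1178 0.043 ] depth: [0.5392 0.1173 0.056 ]
glass 0.85 [221.5  95.2] z.043: [0.5863 0.1122 0.043 ] depth: [0.5858 0.1114 0.0581]
candle 0.85 [285.3 143. ] z.043: [0.5286 0.0527 0.043 ] depth: [0.5283 0.0528 0.0403]
rest 0.79 [249.5 120.4] z.043: [0.5573 0.0873 0.043 ] depth: [0.5573 0.0879 0.0304]
lid_pull 0.78 [253.2  37.9] z.043: [0.6349 0.0726 0.043 ] depth: [0.627  0.0741 0.0864]
bulb 0.7 2710 [[0.53, 0.093, 0.039], [0.576, 0.115, 0.052], [0.607, 0.134, 0.058]] ((0.5656872391700745, 0.11601917445659637), (0.04629425331950188, 0.08915679901838303), 82.48656463623047)
candle 0.9 1767 [[0.523, 0.034, 0.009], [0.571, 0.052, 0.037], [0.602, 0.064, 0.043]] ((0.561849057674408, 0.050408754497766495), (0.03586516156792641, 0.08972553163766861), 80.05597686767578)
```

View pics/w2.png

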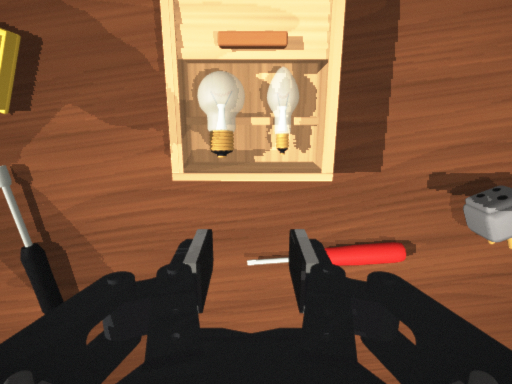

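The lid is open. The pear bulb is on the left, with its cap at px (222,143) and glass at px (221,96). The candle bulb is on the right at px (283,143). I check finger clearance and take a second wrist view from above the bulb.

```bash
python3 - <<'E'
from h import *
z=np.load("w2.npz"); C=z["C"]; st=arm.get_state(); P=C[(z["d"]>0)&(C[...,2]>.15)]; L=(P-st["eef_pos"])@np.array(st["tcp_rot"])
for a in range(-90,20,10):
    m=(L[:,2]>=a/1e3)&(L[:,2]<(a+10)/1e3); 
    if m.sum(): print(a,m.sum(),L[m].min(0).round(3),L[m].max(0).round(3))
E
python3 -m creep '[{"offset":[0.02,0.02,-0.03],"spin":0},{"offset":[0.04,0.04,-0.06],"spin":0},{"offset":[0.06,0.05,-0.1],"spin":0},{"offset":[0.069,0.051,-0.14],"spin":0},{"offset":[0.069,0.051,-0.17],"spin":0},{"offset":[0.069,0.051,-0.19],"spin":0},{"offset":[0.069,0.051,-0.2],"spin":0},{"offset":[0.069,0.051,-0.2],"spin":0}]'
python3 m.py w3
```

```text
-90 925 [ 0.017 -0.021 -0.082] [ 0.02  0.02 -0.08]
-80 6581 [ 0.008 -0.057 -0.08 ] [ 0.02   0.057 -0.07 ]
-70 12185 [-0.005 -0.062 -0.07 ] [ 0.017  0.062 -0.06 ]
-60 8578 [-0.013 -0.062 -0.06 ] [ 0.018  0.059 -0.05 ]
-50 6079 [-0.014 -0.058 -0.05 ] [ 0.017  0.056 -0.04 ]
-40 5504 [-0.014 -0.054 -0.04 ] [ 0.014  0.053 -0.03 ]
-30 1584 [-0.012 -0.049 -0.03 ] [ 0.013  0.047 -0.02 ]
-20 927 [-0.012 -0.034 -0.02 ] [ 0.011  0.032 -0.01 ]
-10 885 [-0.012 -0.034 -0.01 ] [ 0.011  0.032 -0.   ]
0 698 [-0.012 -0.034  0.   ] [0.011 0.032 0.01 ]
10 167 [-0.012 -0.027  0.01 ] [0.011 0.025 0.016]
time: 9.25
eef_pos: [0.538, 0.1179, 0.1466]
tcp_rot: [[0.99, -0.141, -0.001], [-0.141, -0.99, -0.001], [-0.001, 0.001, -1.0]]
contact_force: [-0.3, 0.6, -0.1]
finger_gap: 0.453
grip_force: 0.0
9.25 [0.53802521 0.11785757 0.1465629 ] 0.45303344733853573 [0.60517704 0.1092079  0.27072955]
bulb 0.57 [250.7 195.4] z.043: [0.5396 0.1184 0.043 ] depth: [0.5429 0.1184 0.0532]
glass 0.66 [251.8 133.9] z.043: [0.5861 0.1109 0.043 ] depth: [0.588  0.1113 0.0579]
candle 0.9 [331.  193.6] z.043: [0.5322 0.0565 0.043 ] depth: [0.5314 0.0555 0.0389]
rest 0.62 [289.9 165.8] z.043: [0.5585 0.0857 0.043 ] depth: [0.5567 0.0851 0.0305]
lid_pull 0.57 [304.3  56.7] z.043: [0.633  0.0678 0.043 ] depth: [0.6281 0.0757 0.0861]
bulb 0.69 5045 [[0.531, 0.093, 0.04], [0.579, 0.116, 0.052], [0.608, 0.134, 0.058]] ((0.561927855014801, 0.11258246004581451), (0.09739062190055847, 0.04939230531454086), 4.837756633758545)
candle 0.98 3161 [[0.523, 0.036, 0.026], [0.573, 0.053, 0.037], [0.603, 0.064, 0.043]] ((0.5619367361068726, 0.05103761702775955), (0.036064647138118744, 0.0912993922829628), 77.57901000976562)
```

```bash
python3 -m creep '[{"offset":[0.001,0.002,-0.01],"spin":0},{"offset":[0.001,0.002,-0.02],"spin":0},{"offset":[0.001,0.002,-0.03],"spin":0},{"offset":[0.001,0.002,-0.04],"spin":0},{"offset":[0.001,0.002,-0.04],"spin":0},{"offset":[0.001,0.002,-0.04],"spin":0},{"offset":[0.001,0.002,-0.04],"spin":0},{"offset":[0.001,0.002,-0.04],"spin":0}]' 0.2
python3 m.py w4
python3 - <<'E'
from h import *
z=np.load("w4.npz"); C=z["C"]; st=arm.get_state(); P=C[(z["d"]>0)&(C[...,2]>.095)]; L=(P-st["eef_pos"])@np.array(st["tcp_rot"])
for a in range(-60,20,4):
    m=(L[:,2]>=a/1e3)&(L[:,2]<(a+4)/1e3)&(abs(L[:,1])<.07)&(abs(L[:,0])<.03)
    if m.sum(): print(a,m.sum(),np.percentile(L[m],1,0).round(4),np.percentile(L[m],99,0).round(4))
E
```

```text
time: 10.45
eef_pos: [0.5388, 0.1191, 0.1272]
tcp_rot: [[0.99, -0.141, 0.0], [-0.141, -0.99, 0.0], [0.0, -0.0, -1.0]]
contact_force: [0.3, 0.8, 0.5]
finger_gap: 0.397
grip_force: 0.0
10.45 [0.53880994 0.11912366 0.12723417] 0.3965379527186465 [0.60581228 0.11038218 0.25147487]
bulb 0.94 [251.3 204.4] z.043: [0.5393 0.1195 0.043 ] depth: [0.543  0.1191 0.0536]
glass 0.88 [250.8 137. ] z.043: [0.5867 0.1131 0.043 ] depth: [0.5881 0.1134 0.0582]
candle 0.75 [338.9 202.1] z.043: [0.5322 0.0572 0.043 ] depth: [0.5308 0.0567 0.0384]
rest 0.84 [293.8 169.4] z.043: [0.5605 0.0867 0.043 ] depth: [0.558  0.0857 0.0299]
lid_pull 0.72 [317.1  54.8] z.043: [0.6315 0.0645 0.043 ] depth: [0.6265 0.074  0.0861]
bulb 0.79 5903 [[0.532, 0.093, 0.04], [0.58, 0.116, 0.052], [0.608, 0.134, 0.058]] ((0.5689952969551086, 0.11831827461719513), (0.05224578455090523, 0.08698025345802307), 69.18212890625)
candle 0.76 3696 [[0.523, 0.036, 0.026], [0.573, 0.053, 0.038], [0.603, 0.064, 0.043]] ((0.5582696795463562, 0.05222064256668091), (0.03248896077275276, 0.09995713084936142), 82.289306640625)
-60 4494 [-0.005
[... 463 characters left out ...]
0.0281]
-28 574 [-0.0037 -0.0427 -0.028 ] [ 0.0142  0.0391 -0.0241]
-24 549 [-0.0097 -0.0297 -0.0239] [ 0.0126  0.0283 -0.02  ]
-20 565 [-0.0105 -0.0242 -0.02  ] [ 0.0118  0.0221 -0.0161]
-16 316 [-0.0101 -0.0304 -0.0159] [ 0.0118  0.0279 -0.0121]
-12 392 [-0.0101 -0.0313 -0.0119] [ 0.0117  0.0294 -0.008 ]
-8 352 [-0.0097 -0.0315 -0.008 ] [ 0.0118  0.0292 -0.004 ]
-4 339 [-0.0096 -0.0312 -0.004 ] [ 0.0118  0.0292 -0.    ]
0 299 [-0.0101 -0.0314  0.    ] [0.0119 0.0292 0.0039]
4 276 [-0.0104 -0.0309  0.004 ] [0.0117 0.029  0.0079]
8 227 [-0.0102 -0.0297  0.0081] [0.0118 0.0277 0.0119]
12 90 [-0.0091 -0.024   0.012 ] [0.0114 0.0218 0.016 ]
16 24 [-0.0095 -0.0183  0.016 ] [0.0089 0.0162 0.0185]
```

View pics/w4.png

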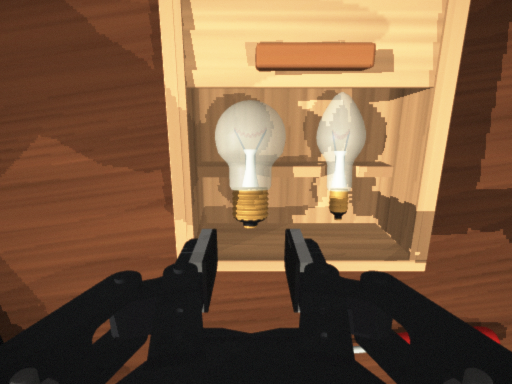

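The picture shows the cap at px (251,205), between the open fingers in column. The finger links would touch the side wall if the TCP went below about 0.049, so I grip with the TCP at z≈0.051. The pads still cover the cap there.

```bash
python3 -m creep '[{"offset":[0,0,-0.03],"spin":0},{"offset":[0,0.001,-0.07],"spin":0},{"offset":[0,0.001,-0.1],"spin":0},{"offset":[0,0.001,-0.12],"spin":0},{"offset":[0,0.001,-0.135],"spin":0},{"offset":[0,0.001,-0.145],"spin":0},{"offset":[0,0.001,-0.152],"spin":0},{"offset":[0,0.001,-0.152],"spin":0}]'
```

```text
time: 11.65
eef_pos: [0.5389, 0.1197, 0.0511]
tcp_rot: [[0.99, -0.141, 0.0], [-0.141, -0.99, 0.0], [0.0, -0.0, -1.0]]
contact_force: [-0.3, -0.6, 0.4]
finger_gap: 0.401
grip_force: 0.0
```

```bash
python3 -m creep '[{"offset":[0,0,0],"spin":0},{"offset":[0,0,0],"spin":0},{"offset":[0,0,0],"spin":0},{"offset":[0,0,0],"spin":0},{"offset":[0,0,0],"spin":0},{"offset":[0,0,0.005],"spin":0},{"offset":[0,0,0.01],"spin":0},{"offset":[0,0,0.02],"spin":0}]' 1 40
```

```text
time: 12.45
eef_pos: [0.5382, 0.1193, 0.0609]
tcp_rot: [[0.99, -0.141, -0.001], [-0.141, -0.99, -0.0], [-0.001, 0.001, -1.0]]
contact_force: [-0.4, 0.2, -0.5]
finger_gap: 0.29
grip_force: 39.5
```

```bash
python3 -m creep '[{"offset":[0,0,0.03],"spin":0},{"offset":[0,0,0.08],"spin":0},{"offset":[0,0,0.14],"spin":0},{"offset":[0,0,0.2],"spin":0},{"offset":[0,0,0.25],"spin":0},{"offset":[0,0,0.28],"spin":0},{"offset":[0,0,0.28],"spin":0},{"offset":[0,0,0.28],"spin":0}]'
cat > t.py <<'E'
from h import *
import sys
st=arm.get_state(); im,d=read_camera("wrist"); cv2.imwrite(f"pics/{sys.argv[1]}.png",im[...,::-1]); K,M=cam("wrist",st); C=cloud(K,M,d)
e=np.array(st["eef_pos"]); Rt=np.array(st["tcp_rot"]); L=(C-e)@Rt
print(st["time"],e,st["finger_gap"],st["grip_force"])
for l in("bulb","glass"):
    for q in tip_of(l,"wrist")[:1]: print(l,round(q["p"],2),(np.array(q["point"])*[512,384]).round(1))
m=(d>0)&(abs(L[...,1])<.03)&(L[...,0]>.012)&(L[...,0]<.1)&(L[...,2]>-.04)&(L[...,2]<.06)
q=cut_out("bulb","wrist"); 
if q: m&=q[0]["pixels"]
P=L[m]; print(len(P),np.percentile(P,[1,50,99],axis=0).round(4).tolist())
S=P[(P[:,0]>.03)&(P[:,0]<.075)]
from scipy.optimize import least_squares
f=lambda c:np.linalg.norm(S-c,axis=1)-.025
s=least_squares(f,[.048,0,.01],loss="soft_l1",f_scale=.002); print("glass centre tool",s.x.round(4),"rms",np.sqrt(np.mean(s.fun**2)).round(4),"world",(e+Rt@s.x).round(4))
# top profile in central strip
for x in np.arange(.015,.08,.006):
    k=(abs(P[:,0]-x)<.003)&(abs(P[:,1])<.006)
    if k.sum(): print(round(x,3),np.median(P[k,2]).round(4),end="; ")
E
python3 t.py w5
```

```text
time: 13.25
eef_pos: [0.5383, 0.1195, 0.201]
tcp_rot: [[0.99, -0.141, 0.0], [-0.141, -0.99, 0.001], [-0.0, -0.001, -1.0]]
contact_force: [0.5, 0.4, -0.6]
finger_gap: 0.294
grip_force: 39.5
13.25 [0.53832334 0.11950829 0.20096741] 0.29352722933354713 39.46467339992523
bulb 0.95 [251.5 253.7]
glass 0.56 [251.2 149.8]
11405 [[0.0133, -0.0225, -0.0068], [0.047, -0.0007, -0.0006], [0.0706, 0.0208, 0.0131]]
glass centre tool [ 0.0476 -0.0009  0.0185] rms 0.0005 world [0.5855 0.1137 0.1825]
0.015 -0.0015; 0.021 -0.0014; 0.027 -0.0003; 0.033 -0.0013; 0.039 -0.0047; 0.045 -0.0061; 0.051 -0.0059; 0.057 -0.0043; 0.063 -0.001; 0.069 0.0058; 0.075 0.015;
```

View pics/w5.png

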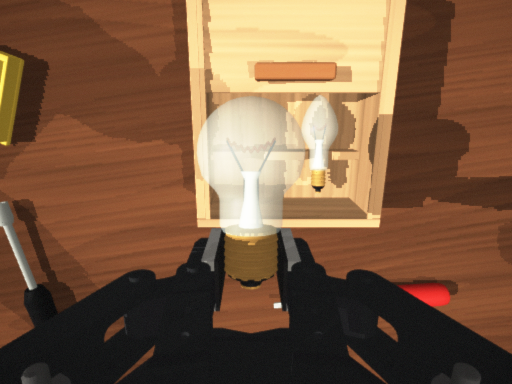

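The bulb is held centrally by its cap, with the glass centre at px (251,150), and the candle bulb is undisturbed. The glass dips about 0.22 rad, so I'll level it by pressing the glass gently on free bench between the box and the camera.

```bash
python3 -m creep '[{"offset":[-0.01,-0.05,0],"spin":0},{"offset":[-0.02,-0.12,0],"spin":0},{"offset":[-0.04,-0.2,0],"spin":0},{"offset":[-0.05,-0.28,0],"spin":0},{"offset":[-0.06,-0.35,-0.03],"spin":0},{"offset":[-0.07,-0.41,-0.1],"spin":0},{"offset":[-0.076,-0.45,-0.18],"spin":0},{"offset":[-0.076,-0.46,-0.24],"spin":0}]'
python3 -m creep '[{"offset":[0,0,-0.02],"spin":0},{"offset":[0,0,-0.035],"spin":0},{"offset":[0,0,-0.045],"spin":0},{"offset":[0,0,-0.055],"spin":0},{"offset":[0,0,-0.06],"spin":0},{"offset":[0,0,-0.065],"spin":0},{"offset":[0,0,-0.065],"spin":0},{"offset":[0,0,-0.065],"spin":0}]'
```

```text
time: 14.25
eef_pos: [0.4987, -0.1124, 0.0786]
tcp_rot: [[0.99, -0.143, -0.002], [-0.143, -0.99, -0.0], [-0.002, 0.0, -1.0]]
contact_force: [0.7, 0.9, -0.2]
finger_gap: 0.294
grip_force: 39.5
time: 15.05
eef_pos: [0.5008, -0.1104, 0.0488]
tcp_rot: [[0.99, -0.141, 0.0], [-0.141, -0.99, 0.0], [0.0, -0.0, -1.0]]
contact_force: [0.1, -0.5, -0.2]
finger_gap: 0.293
grip_force: 39.5
```

```bash
python3 -m creep '[{"offset":[0,0,-0.006],"spin":0},{"offset":[0,0,-0.012],"spin":0},{"offset":[0,0,-0.017],"spin":0},{"offset":[0,0,-0.022],"spin":0},{"offset":[0,0,-0.027],"spin":0},{"offset":[0,0,-0.031],"spin":0},{"offset":[0,0,-0.034],"spin":0},{"offset":[0,0,-0.034],"spin":0}]'; python3 t.py w6
```

```text
time: 15.85
eef_pos: [0.4996, -0.1107, 0.0315]
tcp_rot: [[0.99, -0.141, -0.002], [-0.141, -0.99, -0.0], [-0.002, 0.001, -1.0]]
contact_force: [-5.1, 0.4, 8.4]
finger_gap: 0.297
grip_force: 42.0
15.85 [ 0.49964537 -0.11071379  0.03150033] 0.296784666474544 41.9810289144516
bulb 0.78 [250.9 254.4]
glass 0.64 [250.8 154.2]
13006 [[0.0136, -0.0222, -0.0188], [0.0486, -0.0007, -0.0117], [0.071, 0.0206, 0.0009]]
glass centre tool [ 0.0483 -0.0009  0.0065] rms 0.0005 world [ 0.5475 -0.1167  0.0249]
0.015 -0.007; 0.021 -0.0074; 0.027 -0.008; 0.033 -0.0128; 0.039 -0.0165; 0.045 -0.0179; 0.051 -0.018; 0.057 -0.0166; 0.063 -0.0133; 0.069 -0.007; 0.075 0.0004;
```

```bash
python3 - <<'E'
from h import *
from scipy.optimize import least_squares
R=[]
for n,px in(("side",(282.8,241.1)),("top",(356.2,172.3))):
    K,M=cam(n); R.append(ray(K,M,px))
print("tri net",tri(R))
A=[]
for n in("side","top"):
    d=np.load(n+"0.npz")["d"]; K,M=cam(n); C=cloud(K,M,d)
    B=C[(C[...,0]>.555)&(C[...,0]<.65)&(C[...,1]>-.46)&(C[...,1]<-.3)&(C[...,2]>.18)&(C[...,2]<.3)]
    print(n,len(B),np.percentile(B,[0,2,50,98,100],axis=0).round(3).tolist()); A.append(B)
    f=lambda p:np.linalg.norm(np.cross(B-[p[0],-.38,p[1]],[np.sin(p[2]),np.cos(p[2]),0]),axis=1)-p[3]
    s=least_squares(f,[.59,.24,0,.017],loss="soft_l1",f_scale=.002,bounds=([.5,.18,-1,.0165],[.65,.27,1,.0175])); u=np.array([np.sin(s.x[2]),np.cos(s.x[2]),0])
    t=(B-[s.x[0],-.38,s.x[1]])@u; ok=abs(s.fun)<.006
    print(" axis at y=-.38: x,z,yaw(deg from +y toward +x),r",s.x[:2].round(4),np.degrees(s.x[2]).round(1),s.x[3].round(4),"t",np.percentile(t[ok],[0,1,99,100]).round(3),ok.mean())
E
python3 -m creep '[{"offset":[0,0,0.02],"spin":0},{"offset":[0,0,0.08],"spin":0},{"offset":[0,0,0.16],"spin":0},{"offset":[0,0,0.25],"spin":0},{"offset":[0,0,0.34],"spin":0},{"offset":[0.01,-0.03,0.43],"spin":0.1},{"offset":[0.03,-0.08,0.51],"spin":0.2},{"offset":[0.05,-0.14,0.58],"spin":0.3}]' 1 60
python3 -m creep '[{"offset":[0,-0.04,0.03],"spin":0.1},{"offset":[0,-0.08,0.05],"spin":0.1},{"offset":[0,-0.1,0.05],"spin":0.1},{"offset":[0,-0.11,0.05],"spin":0.1},{"offset":[0,-0.11,0.05],"spin":0.1},{"offset":[0,-0.11,0.05],"spin":0.1},{"offset":[0,-0.11,0.05],"spin":0.1},{"offset":[0,-0.11,0.05],"spin":0.1}]'
python3 t.py w7
python3 - <<'E'
from h import *
for q in tip_of("camera","wrist")[:2]: print(q["p"],np.array(q["point"])*[512,384])
E
```

```text
tri net (array([ 0.58305134, -0.32689987,  0.22971773]), [0.0054399090581773585, 0.005439909058176965])
side 448 [[0.555, -0.429, 0.231], [0.558, -0.426, 0.239], [0.579, -0.391, 0.258], [0.598, -0.336, 0.265], [0.602, -0.331, 0.267]]
 axis at y=-.38: x,z,yaw(deg from +y toward +x),r [0.5805 0.2458] -0.2 0.0165 t [-0.039 -0.038  0.046  0.049] 0.8660714285714286
top 392 [[0.555, -0.429, 0.23], [0.559, -0.421, 0.242], [0.58, -0.376, 0.258], [0.599, -0.331, 0.266], [0.603, -0.331, 0.268]]
 axis at y=-.38: x,z,yaw(deg from +y toward +x),r [0.5831 0.246 ] -0.8 0.0165 t [-0.036 -0.035  0.048  0.049] 0.8877551020408163
time: 16.85
eef_pos: [0.5259, -0.1808, 0.3251]
tcp_rot: [[1.0, 0.02, 0.003], [0.02, -1.0, -0.0], [0.003, 0.0, -1.0]]
contact_force: [1.9, 0.7, -0.7]
finger_gap: 0.288
grip_force: 60.0
time: 17.65
eef_pos: [0.5257, -0.2349, 0.3463]
tcp_rot: [[0.998, 0.069, -0.0], [0.069, -0.998, 0.0], [-0.0, -0.0, -1.0]]
contact_force: [0.4, 0.4, -0.9]
finger_gap: 0.289
grip_force: 60.0
17.65 [ 0.52568542 -0.23485077  0.34631067] 0.2887094431691215 60.02522349357605
bulb 0.93 [252.9 253.9]
glass 0.55 [252.1 151.1]
12899 [[0.0134, -0.0224, -0.0169], [0.0487, -0.001, -0.0096], [0.0716, 0.0207, 0.0033]]
glass centre tool [ 0.0486 -0.0009  0.0084] rms 0.0005 world [ 0.5741 -0.2306  0.3379]
0.015 -0.0062; 0.021 -0.0064; 0.027 -0.0066; 0.033 -0.0106; 0.039 -0.0146; 0.045 -0.0161; 0.051 -0.0161; 0.057 -0.0148; 0.063 -0.0117; 0.069 -0.0056; 0.075 0.0027; 0.62 [386.7136 132.4032]
0.56 [250.5216 254.208 ]
```

View pics/w7.png

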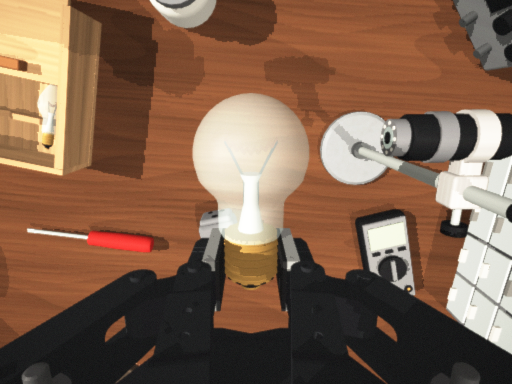

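The wrist view shows the bulb level in the fingers with its glass at px (252,151). The inspection barrel runs along the image row, with its lens front at px (388,136). I fit the barrel from this view's depth.

Run:
```python
from h import *
from scipy.optimize import least_squares
st=arm.get_state(); im,d=read_camera("wrist"); K,M=cam("wrist",st); C=cloud(K,M,d)
v,u=np.mgrid[:384,:512]
m=(d>0)&(u>378)&(v>100)&(v<170)&(C[...,2]>.22)&(C[...,2]<.3)&(C[...,0]>.558)
B=C[m]; print(len(B),np.percentile(B,[0,1,50,99,100],axis=0).round(4).tolist())
f=lambda p:np.linalg.norm(np.cross(B-[p[0],-.36,p[1]],[np.sin(p[2]),np.cos(p[2]),0]),axis=1)-.0165
s=least_squares(f,[.585,.245,0],loss="soft_l1",f_scale=.0015); print(s.x,np.degrees(s.x[2]),np.abs(s.fun).mean())
U=np.array([np.sin(s.x[2]),np.cos(s.x[2]),0]); c=np.array([s.x[0],-.36,s.x[1]]); t=(B-c)@U
rr=s.fun+.0165
for a in np.arange(t.min(),t.max(),.006):
    k=(t>=a)&(t<a+.006); print(round(a,3),k.sum(),np.median(rr[k]).round(4),(B[k,0].min()).round(4),(B[k,0].max()).round(4),np.percentile(B[k,2],99).round(4))
lens=c+U*np.percentile(t,99.5); print("lens",lens,"target glass",lens+.15*U)
# lens disc centre from the network pixel vs plane
for px in((388,136.5),(386.7,132.4)):
    o,dd=ray(K,M,px); print("px ray at z=axis",(o+dd*(s.x[1]-o[2])/dd[2]).round(4))
```

```text
6461 [[0.5581, -0.416, 0.2309], [0.5613, -0.4105, 0.2372], [0.5826, -0.3681, 0.2581], [0.6016, -0.33, 0.2643], [0.6033, -0.3292, 0.2651]]
[ 0.58087804  0.24535255 -0.08724945] -4.999025405545303 0.002008066722763466
-0.055 97 0.016 0.5689 0.6017 0.26
-0.049 380 0.0159 0.5686 0.6014 0.262
-0.043 240 0.0164 0.5612 0.6027 0.2638
-0.037 536 0.0188 0.5609 0.6033 0.2648
-0.031 529 0.0188 0.5606 0.6029 0.2648
-0.025 812 0.017 0.5581 0.6024 0.2643
-0.019 388 0.016 0.5667 0.5992 0.262
-0.013 341 0.0175 0.5651 0.6002 0.2637
-0.007 458 0.0177 0.5632 0.5999 0.2636
-0.001 546 0.0167 0.563 0.5994 0.2635
0.005 406 0.016 0.5641 0.597 0.2621
0.011 421 0.0159 0.5636 0.5966 0.2622
0.017 510 0.0138 0.5641 0.5962 0.261
0.023 384 0.0126 0.5662 0.5924 0.259
0.029 413 0.0089 0.5658 0.592 0.2581
lens [ 0.57826532 -0.33013062  0.24535255] target glass [ 0.5651945  -0.18070119  0.24535255]
px ray at z=axis [ 0.5795 -0.3312  0.2454]
px ray at z=axis [ 0.5824 -0.3297  0.2454]
```

```bash
python3 -m creep '[{"offset":[0,0.03,0],"spin":0},{"offset":[-0.01,0.07,0],"spin":0},{"offset":[-0.014,0.1,-0.03],"spin":0.02},{"offset":[-0.014,0.1,-0.08],"spin":0.02},{"offset":[-0.014,0.1,-0.13],"spin":0.02},{"offset":[-0.014,0.1,-0.165],"spin":0.02},{"offset":[-0.014,0.1,-0.18],"spin":0.02},{"offset":[-0.014,0.1,-0.185],"spin":0.02}]'
python3 -m creep '[{"offset":[0,0,0],"spin":0},{"offset":[0,0,0],"spin":0},{"offset":[0,0,0],"spin":0},{"offset":[0,0,0],"spin":0},{"offset":[0,0,0],"spin":0},{"offset":[0,0,0],"spin":0},{"offset":[0,0,0],"spin":0},{"offset":[0,0,0],"spin":0}]'
python3 t.py w8
python3 - <<'E'
from h import *
a=[]
for n,(x,y) in(("top",(170,120)),("side",(200,130))):
    im,d=read_camera(n); a.append(cv2.resize(im[y:y+150,x:x+200,::-1],(400,300),interpolation=2))
    K,M=cam(n); C=cloud(K,M,d)
    H=C[(C[...,2]>.081)&(C[...,2]<.1)&(C[...,0]>.5)&(C[...,0]<.72)&(abs(C[...,1]-.075)<.045)]; print(n,"pull",np.median(H,0).round(3))
cv2.imwrite("pics/d.png",np.hstack(a))
E
```

```text
time: 18.75
eef_pos: [0.5185, -0.1851, 0.2535]
tcp_rot: [[0.997, 0.079, -0.001], [0.079, -0.997, -0.0], [-0.001, -0.0, -1.0]]
contact_force: [-0.0, -0.3, 0.6]
finger_gap: 0.286
grip_force: 60.0
time: 19.55
eef_pos: [0.5186, -0.1855, 0.254]
tcp_rot: [[0.997, 0.079, -0.0], [0.079, -0.997, -0.0], [-0.0, 0.0, -1.0]]
contact_force: [-0.3, 0.6, -0.3]
finger_gap: 0.285
grip_force: 60.0
19.55 [ 0.51863923 -0.18546813  0.25401113] 0.2845119245299892 60.02543807029724
bulb 0.75 [250.  253.3]
glass 0.82 [250.6 152.9]
12815 [[0.0135, -0.0224, -0.0169], [0.0486, -0.001, -0.0097], [0.0716, 0.0205, 0.0029]]
glass centre tool [ 0.0485 -0.0009  0.0084] rms 0.0005 world [ 0.5669 -0.1808  0.2456]
0.015 -0.0062; 0.021 -0.0064; 0.027 -0.0067; 0.033 -0.0105; 0.039 -0.0147; 0.045 -0.016; 0.051 -0.0162; 0.057 -0.0148; 0.063 -0.0118; 0.069 -0.0057; 0.075 0.0024; top pull [nan nan nan]
side pull [0.625 0.072 0.088]
  return _methods._mean(a, axis=axis, dtype=dtype,
  ret = um.true_divide(
```

View pics/d.png

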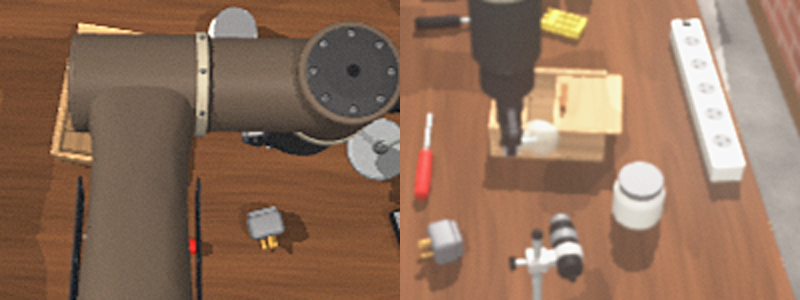

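The side view shows the bulb's glass (px 540,137) held level in front of the lens, with the lid open and the other things undisturbed. I'm handing in.

```bash
python3 -c "
from plant import arm
print(arm.hand_in())"
```

```text
the job is handed in; nothing more can be done
None
```

I handed the job in with the lid pushed back to its stop and the pear bulb held level by its cap, its glass measured about 15 cm in front of the lens and within a few mm of its axis; the hand-in returned no verdict.

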